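# Set the drive-wheel tension of a sample turntable and lock it

### The arm

A 6-joint arm with a two-finger parallel gripper is mounted at the origin on the work surface. World frame = base frame: x ahead of the robot, y to its left, z up, the work surface at z = 0. Lengths are in m, angles in degrees, forces in N, time in s.
With the tool pointing down it reaches from about 0.4 to 0.825 m from the base axis. Payload 7 kg.
Tool frame: the origin (TCP) lies midway between the tips of the shut fingers; the grasp point (between the pads) lies r.tcp_to_grasp behind it (r.tcp_to_grasp is the distance from the TCP to the grasp point, in m); x points along the fingers, y is the direction in which the jaws open and shut, and the axes are right-handed (so a half turn about x gives the same grasp; the last joint's range is limited). The gripper opens to 88 mm and grips with 3 to 60 N. Pads are 19 mm wide; open, the fingers measure 130 mm over their backs; the gripper's body (78 mm by 193 mm) begins 47 mm behind the grasp point.
Start: joints at [-50.243, 20.546, 0.682, 0, -70.136, -16.507], TCP at [0.266, -0.62, 0.227] pointing down, gripper open.
Joint ranges: [-176.03, 176.03], [-82.01, 121.73], [-58.28, 71.71], [-173.87, 95.51], [-174.79, -0.11], [-173.66, 173.66]. Speed limits (degrees/s): [136.94, 136.94, 172.46, 180, 180, 180].

### API

Orientations are given as [roll, pitch, yaw] about the fixed x, y, z axes, in that order (R = Rz(yaw) Ry(pitch) Rx(roll)).
In Python, from plant import r gives the robot as it stands.
- The arm moves only by the tool carry_out, never from a script. Its argument "moves" is a list of rows, each a list of 7 numbers: the shift along the world's x, y, z in mm, then the turn, a rotation vector about the world's x, y, z in rad, then the opening in per cent of the stroke, from 0 (shut) to 100 (fully open). In form: [[x, y, z, wx, wy, wz, claw], ...]. A call has 1 to 5 rows; each row is the pose to reach, as a shift and turn from the pose commanded when the call began; what a row does not reach only later rows make up. A row lasts 1/10 s, in which the tool goes at most 50 mm and 8.59 degrees, less where a joint would pass 70% of its speed; a pose out of reach is approached as far as the arm can. A call with a gripper value outside its range is refused whole. The fingers move at their own pace and stop on an object; "squeeze" is the grip in N (left out, the last holds). Time passes only in rows, so rows that repeat a pose let the fingers close. It gives the time, the measured TCP pose, the force and the opening at its end, in the units of the state.
- r.get_state(): the state, without advancing time (a new reading comes with each control period).
- r.capture(name): name is "side" or "top"; returns the picture (400x640x3 uint8, blue, green, red); there is no depth.
- r.camera_params(name): a dict with "K" (3x3 intrinsics, pixels), "D" ([k1, k2, p1, p2, k3] as OpenCV has them; the pictures are not rectified), "rvec" (rotation vector, rad) and "tvec" (3), from world to camera coordinates, as OpenCV has them. Camera axes: x right, y down, z forward; pixel columns grow to the right and rows downward; lengths in m; the calibration is good to about 2 mm. A picture is of the moment at which its call begins. camera_params takes no time and is no camera call.
- r.close_job(): hands the job in, once; it reports no verdict.
The state is a dict: "time_s": time; "joints": joint angles; "qd": joint speeds; "joint_torque": joint torques, N m; "tcp_pos": TCP position; "eef_rot": TCP orientation; "contact_force": force on the tool from outside, world axes, zero at the start; "moment": the same for the moment, N m; "gripper_width": finger opening in m.
Only numpy, scipy, OpenCV 4.12 (cv2) and the standard library are available. Lean on these libraries where they do the work, as an engineer would, in place of code of your own. Each camera call takes 0.05 s, during which the arm holds its last target. There are 200 camera calls.

### The job

The friction wheel that drives the sample turntable has gone slack. Swing the locking lever back to free the handwheel, wind the handwheel clockwise by its handle with a light hand until the sprung lever's pointer stands in line with the set index (never letting it run well past), then swing the locking lever home until it bites firmly, without forcing it, and let go. Leave the sprung lever, the index and everything lying about alone.

Things in the scene. Friction and masses are not known exactly. Their poses are not given: they have to be found in the camera images.
- reader: turntable unit, fixed on the bench: black housing 430 x 460 mm, dark grey deck 70 mm above the bench, black turntable 280 mm across (top 97 mm up) on its far half. Origin: centre of its underside; x points away from its near side, which carries the mechanism, y to its left, z up. Nothing on it stands higher than 203 mm above the bench
- handwheel: handwheel 90 mm across on an upright shaft, on an aluminium screw box at the unit's near left; top face 155 mm above the bench, origin on the shaft 30 mm lower. Clockwise from above tightens: a full turn pushes the plunger out 8 mm. It takes 5 N at the handle, rising to 8 N under spring load, and stays where left; locked, over 25 N. Load it with at most 80 N, the squeeze of both fingers included
- crank_handle (a point): centre of the handwheel's upright revolving handle: round, 18 mm across, 44 mm tall (158 to 203 mm above the bench), 35 mm from the shaft; it spins freely on its pin, so a grasp of it need not turn with the wheel
- wheel_axis (a point): point on the handwheel's shaft axis at the height of the handle's centre (181 mm above the bench); x towards the handle, z up
- tension_lever: the sprung lever: flat steel lever with a coil spring on its pivot, a short heel with a roller towards the plunger and a long thin pointer over an aluminium sector with 5 mm divisions. Origin on its pivot, 72 mm above the bench; the pointer lies along its -y. Moved only by the plunger; not to be touched
- pointer_tip (a point): tip of the sprung lever's pointer, 150 mm from the pivot, 90 mm above the bench. Winding first takes up slack (up to 5 mm of plunger, half a turn or so); then the tip sweeps towards the unit's +x, about 40 mm per turn of the handwheel; it comes back when the wheel is backed off
- set_mark (a point): where the pointer's path meets the set index: a thin black blade on a small brass block with a thumbscrew, clamped on the sector's outer edge, 25 to 50 mm of pointer travel from rest. Its x axis is the direction in which the pointer comes to it. The pointer must end within 2.5 mm of it and never run more than 7 mm past. Not to be moved
- lock_grip (a point): centre of the upright round grip at the end of the locking lever: 18 mm across, 30 mm tall (132 to 162 mm above the bench), 80 mm from the lever's pivot; the lever's flat bar lies just under it
- lock_pivot (a point): point on the locking lever's upright pivot axis, at the height of the grip's centre (149 mm above the bench)
- lock_lever (a joint): angle of the locking lever (rad), growing anticlockwise from above; 1.0: slack end stop, -0.45: far stop. Moved slowly it takes 5.6 N at the grip (friction) and stays where left. Swung clockwise it bites anywhere from 0.8 down to 0 (worn shoe, drum out of true: not where it stood before); then the force at the grip climbs 0.5 N per mm. Pushed home with 9 to 10 N there it is well locked; over 11 N is forcing it
- lock_shoe: rubber shoe of the lock, 18 mm wide, between the locking lever and the handwheel's drum; it presses the drum with 40 to 150 N when properly locked and is clear of it when slack
- spare_tyre: spare rubber tyre, a black ring 40 mm across and 12 mm high, lying on the turntable unit's deck; origin under its centre; leave alone
- disc_pot: small clear jar with a metal cap, 32 mm across, 34 mm high, standing on the deck; origin under its centre; leave alone
- screwdriver: screwdriver 170 mm long lying on the bench; leave alone
- disc_tray: divided metal tray 120 x 90 x 22 mm on the bench; leave alone
- vial: amber glass bottle 30 mm across, 55 mm high, on the bench; leave alone
- brush: brush 160 mm long lying on the bench; leave alone
- lens_cap: black round cap 54 mm across, 18 mm high, on the bench; leave alone

How it is judged (in metres and radians):
On the way, in this order (a step that is already met when the one before it is completed fails the run):
1. the locking lever is swung back so that its shoe is clear of the drum (contact force between lock_shoe and handwheel below 0.5 N), for 0.3 s.
2. with the lock still slack, the pointer is brought into line with the set index (within 2.5 mm) (horizontal distance between pointer_tip and set_mark below 0.0025 m and contact force between lock_shoe and handwheel below 0.5 N), for 0.3 s.
3. the locking lever is swung home until its shoe presses the drum with 40 N or more (contact force between lock_shoe and handwheel above 40 N), for 0.2 s.
At the end, for the whole second after the job is handed in: The pointer stands within 2.5 mm of the set index, the lock's shoe presses the handwheel's drum with 40 to 150 N, and the wheel is still (horizontal distance between pointer_tip and set_mark below 0.0025 m and contact force between lock_shoe and handwheel between 40 and 150 N and velocity of joint handwheel between -0.05 and 0.05 rad/s); the robot touches nothing.
It fails at once if the pointer runs more than 7 mm past the set index (x of pointer_tip in the frame of set_mark above 0.007 m).
It fails at once if the handwheel is loaded by the fingers with more than 80 N (contact force between the fingers and handwheel above 80 N).
It fails at once if the lock is forced: its shoe presses with more than 150 N (contact force between lock_shoe and handwheel above 150 N).
It fails at once if the sprung lever is pushed by hand, or the set index moved more than 2 mm (contact force between any of the fingers, the arm and tension_lever above 2 N or distance of set_mark from where it was at the start of the episode above 0.002 m).
It fails at once if a bystander is moved more than 20 mm (distance of any of spare_tyre, disc_pot, screwdriver, disc_tray, vial, brush, lens_cap from where it was at the start of the episode above 0.02 m).
It also fails if it takes over 72 s, if anything falls off the work surface, if the arm or the gripper's body presses on something with over 40 N, if the wrist force passes 120 N, or if a joint passes its speed limit or range.

## Working session

There is one attempt and no reset: what is moved stays moved. The work goes in short steps, Python scripts to look and compute and a tool call to move; the robot and the scene stay as the last step left them, time stands still between calls to the robot, and variables do not carry over. Pictures are saved under pics/ and viewed, about 8 in all and at most 12, crops included, and the job is handed in when it is done.

Besides the shell and the picture viewer there is one more tool, called after ">>>" in YAML: its name, and indented under it one key for each argument. carry_out: Moves the arm, as the interface text tells. Its arguments: {"type":"object","properties":{"moves":{"type":"array"},"squeeze":{"type":"number"}},"required":["moves"]}

```bash
ls; mkdir -p pics; python3 - <<'E'
from plant import r
import cv2
for n in("side","top"):
    cv2.imwrite(f"pics/{n}0.png",r.capture(n)); p=r.camera_params(n)
    print(n,{k:[list(map(lambda v:round(float(v),4),__import__('numpy').ravel(p[k])))] for k in p})
print(r.get_state(), r.tcp_to_grasp)
E
```

```text
pics
side {'K': [[485.3277, 0.0, 321.0406, 0.0, 485.3277, 200.39, 0.0, 0.0, 1.0]], 'D': [[-0.0085, 0.0, 0.0, 0.0, 0.0]], 'rvec': [[0.3237, -2.7566, 1.2895]], 'tvec': [[0.5096, 0.1754, 1.6464]]}
top {'K': [[368.3148, 0.0, 312.4694, 0.0, 368.3148, 200.6681, 0.0, 0.0, 1.0]], 'D': [[0.0244, 0.0, 0.0, 0.0, 0.0]], 'rvec': [[2.1472, -2.1664, 0.0559]], 'tvec': [[0.0376, 0.5035, 1.0838]]}
{'time_s': 0.1, 'joints': array([-5.02424168e+01,  2.05857039e+01,  6.37759112e-01, -1.87942081e-02,
       -7.01369674e+01, -1.65047712e+01]), 'qd': array([-0.00816058, -0.09519159,  0.10485224, -0.00833887,  0.04233135,
       -0.06860666]), 'joint_torque': array([-9.83222890e-04, -5.84162486e+01,  2.93753529e+01,  7.01564714e+00,
        1.02001344e-02, -6.47029242e-05]), 'tcp_pos': array([ 0.26625292, -0.61976849,  0.22572183]), 'eef_rot': array([ 94.7517649 ,  89.91326846, 117.99817806]), 'contact_force': array([-0.60843629,  0.28575805, -0.13606424]), 'moment': array([ 0.01876055, -0.04324217,  0.01939488]), 'gripper_width': 0.08763769063806477} 0.0188
```

View pics/top0.png

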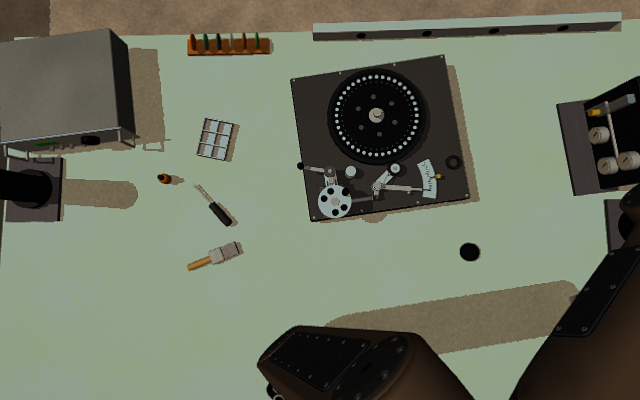

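View pics/side0.png

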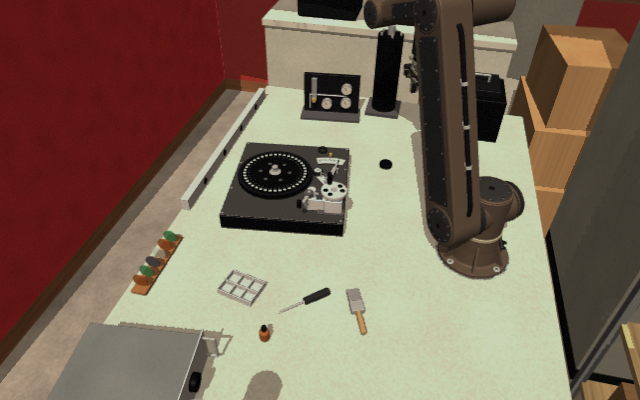

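The top view shows the mechanism at about (290-470, 150-220), with the handwheel near (335,201) and the sector near (428,178). I'll enlarge both.

```bash
cat > h.py <<'E'
import cv2, numpy as np
from plant import r
def cam(n):
    p=r.camera_params(n); return [np.array(p[k],float) for k in("K","D","rvec","tvec")]
def ray(n,uv,z):
    K,D,rv,t=cam(n); R=cv2.Rodrigues(rv)[0]
    q=cv2.undistortPoints(np.array(uv,float).reshape(-1,1,2),K,D).reshape(-1,2)
    d=np.c_[q,np.ones(len(q))]@R; c=-R.T@t.ravel()
    return c+d*((z-c[2])/d[:,2])[:,None]
def proj(n,X):
    K,D,rv,t=cam(n); return cv2.projectPoints(np.array(X,float).reshape(-1,3),rv,t,K,D)[0].reshape(-1,2)
def crop(im,u,v,w,h,f,name):
    c=cv2.resize(im[v:v+h,u:u+w],None,fx=f,fy=f,interpolation=cv2.INTER_CUBIC); cv2.imwrite("pics/"+name,c); return c
E
python3 - <<'E'
import cv2,numpy as np
a=cv2.imread("pics/top0.png")[150:225,290:475]; b=cv2.imread("pics/side0.png")[140:240,215:365]
A=cv2.resize(a,None,fx=4.3,fy=4.3,interpolation=cv2.INTER_CUBIC);A=np.clip(A.astype(float)*1.3,0,255).astype('uint8')
cv2.imwrite("pics/topc.png",A)
cv2.imwrite("pics/sidec.png",cv2.resize(b,None,fx=5,fy=5,interpolation=cv2.INTER_CUBIC))
E
```

```text
(no output)
```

View pics/topc.png

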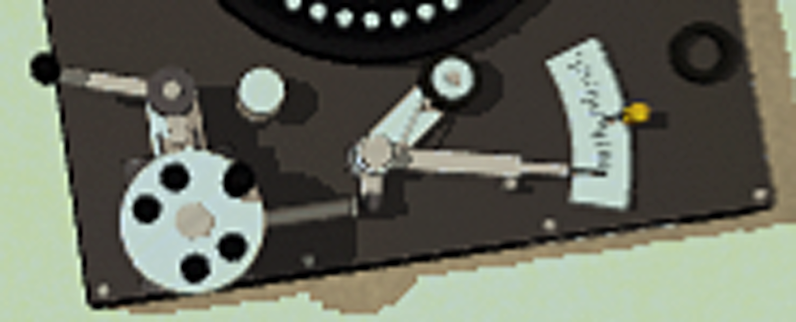

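View pics/sidec.png

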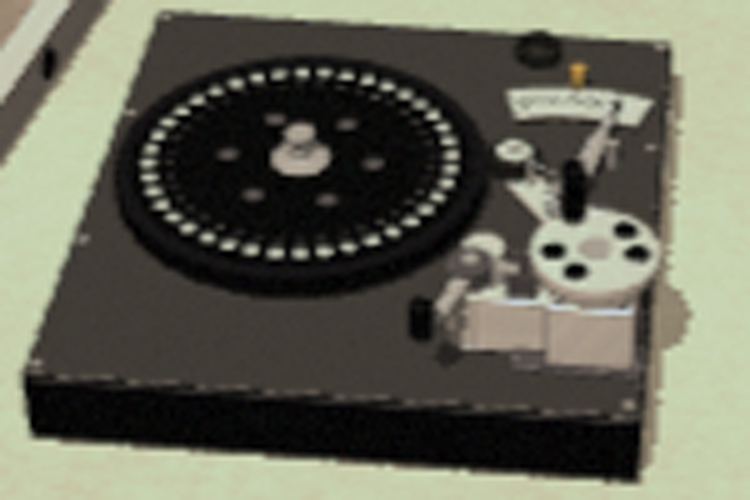

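The wheel is at about crop (193,221) and the handle, which is dark and tall, at (238,179). The lock grip is at (45,68), the lock pivot at (171,90), the pointer tip near (600,172) and the index blade near (612,118).

```bash
python3 - <<'E'
from h import *
np.set_printoptions(precision=4,suppress=True)
f=lambda u,v:(290+u/4.3-.4,150+v/4.3-.4)
g=lambda u,v:(215+u/5-.4,140+v/5-.4)
for n,uv,z in [("wheel",(193,221),.155),("handle",(238,178),.203),("grip",(45,68),.162),("pivot",(171,90),.15),("tip",(603,173),.09),("mark",(612,118),.09),("levpivot",(376,152),.1),("nl",(103,290),.07),("nr",(760,194),.07),("pot",(262,90),.104)]:
    print(n,ray("top",[f(*uv)],z)[0])
for n,uv,z in [("wheel",(596,247),.155),("handle",(573,165),.203),("handlemid",(573,190),.181),("grip",(421,318),.149),("pivot",(477,250),.16),("mark",(583,100),.09),("tip",(615,110),.09)]:
    print("S",n,ray("side",[g(*uv)],z)[0])
E
```

```text
wheel [ 0.4904 -0.03    0.155 ]
handle [ 0.5111 -0.0555  0.203 ]
grip [0.5856 0.0601 0.162 ]
pivot [ 0.5728 -0.0175  0.15  ]
tip [ 0.5247 -0.2973  0.09  ]
mark [ 0.5606 -0.3043  0.09  ]
levpivot [ 0.539  -0.1502  0.1   ]
nl [0.4525 0.0286 0.07  ]
nr [ 0.5119 -0.4038  0.07  ]
pot [ 0.58  -0.077  0.104]
S wheel [ 0.4881 -0.0307  0.155 ]
S handle [ 0.5106 -0.0546  0.203 ]
S handlemid [ 0.5103 -0.0557  0.181 ]
S grip [0.586  0.0634 0.149 ]
S pivot [ 0.5642 -0.0018  0.16  ]
S mark [ 0.5502 -0.2884  0.09  ]
S tip [ 0.5233 -0.2814  0.09  ]
```

```bash
cat >> h.py <<'E'
from scipy.spatial.transform import Rotation as Ro
def st():
    s=r.get_state(); M=Ro.from_euler('xyz',s['eef_rot'],degrees=True).as_matrix()
    print('t',round(s['time_s'],2),'tcp',np.round(s['tcp_pos']*1e3,1),'x',np.round(M[:,0],3),'yawY',round(np.degrees(np.arctan2(M[1,1],M[0,1])),1),'F',np.round(s['contact_force'],1),'w',round(s['gripper_width']*1e3,1),'j',np.round(s['joints'],0)); return s
E
python3 -c "from h import *;st()"
```

```text
t 0.1 tcp [ 266.3 -619.8  225.7] x [-0.001  0.001 -1.   ] yawY 113.2 F [-0.6  0.3 -0.1] w 87.6 j [-50.  21.   1.  -0. -70. -17.]
```

>>> carry_out:
  moves:
    - [20,43,10,0,0,0.1,100]
    - [41,86,20,0,0,0.2,100]
    - [61,130,30,0,0,0.3,100]
    - [82,174,34,0,0,0.4,100]
    - [102,218,34,0,0,0.5,100]

```text
time_s: 0.6
tcp_pos: [0.369, -0.4006, 0.2611]
eef_rot: [-83.2, 89.9, -31.1]
contact_force: [1.9, 0.0, -0.1]
gripper_width: 0.0877
```

>>> carry_out:
  moves:
    - [20,43,0,0,0,0.1,100]
    - [41,86,0,0,0,0.2,100]
    - [61,130,0,0,0,0.3,100]
    - [82,174,0,0,0,0.4,100]
    - [102,218,0,0,0,0.5,100]

```text
time_s: 1.1
tcp_pos: [0.4707, -0.1822, 0.2606]
eef_rot: [-29.8, 90.0, 51.0]
contact_force: [1.2, -1.1, 0.3]
gripper_width: 0.0875
```

>>> carry_out:
  moves:
    - [20,43,0,0,0,0.1,80]
    - [41,86,0,0,0,0.2,80]
    - [61,130,0,0,0,0.3,80]
    - [82,174,0,0,0,0.4,60]
    - [102,218,0,0,0,0.5,60]

```text
time_s: 1.6
tcp_pos: [0.5727, 0.0359, 0.2605]
eef_rot: [68.3, 90.0, 177.8]
contact_force: [0.7, -0.6, -0.6]
gripper_width: 0.0592
```

>>> carry_out:
  moves:
    - [7,14,0,0,0,0.015,60]
    - [14,27,0,0,0,0.015,60]
    - [14,27,0,0,0,0.015,60]

```text
time_s: 1.9
tcp_pos: [0.5868, 0.0618, 0.2599]
eef_rot: [89.4, 89.9, -160.5]
contact_force: [-1.1, 0.0, -0.0]
gripper_width: 0.0526
```

```bash
python3 - <<'E'
from h import *
st(); im=r.capture("side"); A=crop(im,215,130,150,110,5,"s1.png")
E
```

```text
t 1.9 tcp [586.8  61.8 259.9] x [-0.001 -0.    -1.   ] yawY -160.0 F [-1.1  0.  -0. ] w 52.6 j [ 25.  11.  -7.  -0. -71.  -5.]
```

View pics/s1.png

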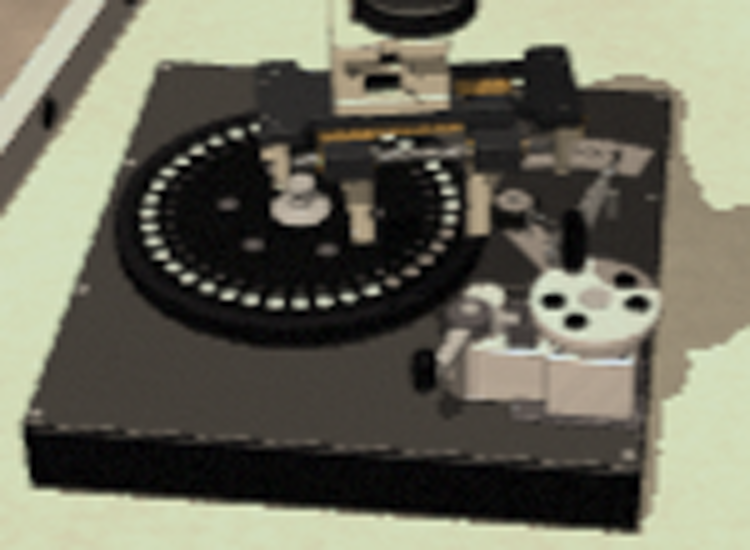

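The fingers are at (362,215) and (480,205), straddling the lock grip from above. Next is the descent.

>>> carry_out:
  moves:
    - [0,0,-35,0,0,0,50]
    - [0,0,-70,0,0,0,50]
    - [0,0,-100,0,0,0,50]
    - [0,0,-118,0,0,0,35]
    - [0,0,-118,0,0,0,35]
  squeeze: 4

```text
time_s: 2.45
tcp_pos: [0.5843, 0.0589, 0.1401]
eef_rot: [87.8, 89.7, -162.3]
contact_force: [0.1, -0.9, -0.9]
gripper_width: 0.0337
```

>>> carry_out:
  moves:
    - [0,0,0,0,0,0,5]
    - [0,0,0,0,0,0,5]
    - [0,0,0,0,0,0,5]
    - [0,0,0,0,0,0,5]

```text
time_s: 2.85
tcp_pos: [0.5861, 0.0602, 0.1439]
eef_rot: [-167.1, 90.0, -57.0]
contact_force: [-5.2, -3.3, 6.2]
gripper_width: 0.0181
```

```bash
python3 - <<'E'
from h import *
s=st()
E
```

```text
t 2.85 tcp [586.1  60.2 143.9] x [ 0. -0. -1.] yawY -160.0 F [-5.2 -3.3  6.2] w 18.1 j [ 25.  16. -17.   0. -57.  -5.]
```

>>> carry_out:
  moves:
    - [-8,0,2,0,0,0.1,5]
    - [-17,0,2,0,0,0.2,5]
    - [-25,-1,2,0,0,0.3,5]
    - [-33,-2,2,0,0,0.4,5]
    - [-41,-5,2,0,0,0.5,5]
  squeeze: 8

```text
time_s: 3.35
tcp_pos: [0.5478, 0.0571, 0.145]
eef_rot: [-115.3, 89.7, 23.6]
contact_force: [8.5, 2.4, -9.8]
gripper_width: 0.0176
```

```bash
python3 - <<'E'
from h import *
s=st()
E
```

```text
t 3.35 tcp [547.8  57.1 145. ] x [ 0.005  0.002 -1.   ] yawY -131.0 F [ 8.5  2.4 -9.8] w 17.6 j [ 26.  13. -22.   0. -55.  23.]
```

>>> carry_out:
  moves:
    - [-6,-3,-1,0,0,0.09,5]
    - [-13,-6,-1,0,0,0.17,5]
    - [-18,-10,-1,0,0,0.26,5]
    - [-18,-10,-1,0,0,0.26,5]

```text
time_s: 3.75
tcp_pos: [0.5331, 0.0496, 0.1459]
eef_rot: [-125.5, 89.2, 28.3]
contact_force: [12.9, 10.8, -7.2]
gripper_width: 0.023
```

```bash
python3 - <<'E'
from h import *
s=st()
E
```

```text
t 3.75 tcp [533.1  49.6 145.9] x [ 0.013  0.007 -1.   ] yawY -116.2 F [12.9 10.8 -7.2] w 23.0 j [ 26.  11. -24.  -0. -54.  38.]
```

>>> carry_out:
  moves:
    - [4,2,0,0,0,0,45]
    - [4,2,0,0,0,0,45]
    - [4,2,0,0,0,0,45]
    - [4,2,40,0,0,0,60]
    - [4,2,85,0,0,0,60]

```text
time_s: 4.25
tcp_pos: [0.53, 0.0471, 0.2281]
eef_rot: [50.1, 89.7, -156.3]
contact_force: [0.3, 1.2, 0.3]
gripper_width: 0.0497
```

>>> carry_out:
  moves:
    - [-7,-30,15,0,0,0,60]
    - [-14,-65,15,0,0,0,60]
    - [-21,-104,15,0,0,0,60]
    - [-21,-104,15,0,0,0,60]

```text
time_s: 4.65
tcp_pos: [0.509, -0.0594, 0.2439]
eef_rot: [92.6, 90.0, -113.9]
contact_force: [0.2, 1.4, 0.1]
gripper_width: 0.0524
```

```bash
python3 - <<'E'
from h import *
st()
a=crop(r.capture("side"),265,130,90,110,5,"a.png"); b=crop(r.capture("top"),290,150,185,75,4.3,"b.png")
cv2.imwrite("pics/ab.png",np.vstack([np.pad(b[:250],((0,0),(0,5),(0,0)))[:,:800], np.pad(a[:350],((0,0),(0,800-a.shape[1]),(0,0)))]))
E
```

```text
t 4.65 tcp [509.  -59.4 243.9] x [-0. -0. -1.] yawY -116.6 F [0.2 1.4 0.1] w 52.4 j [ 15.   4. -18.   0. -68.  48.]
```

View pics/ab.png

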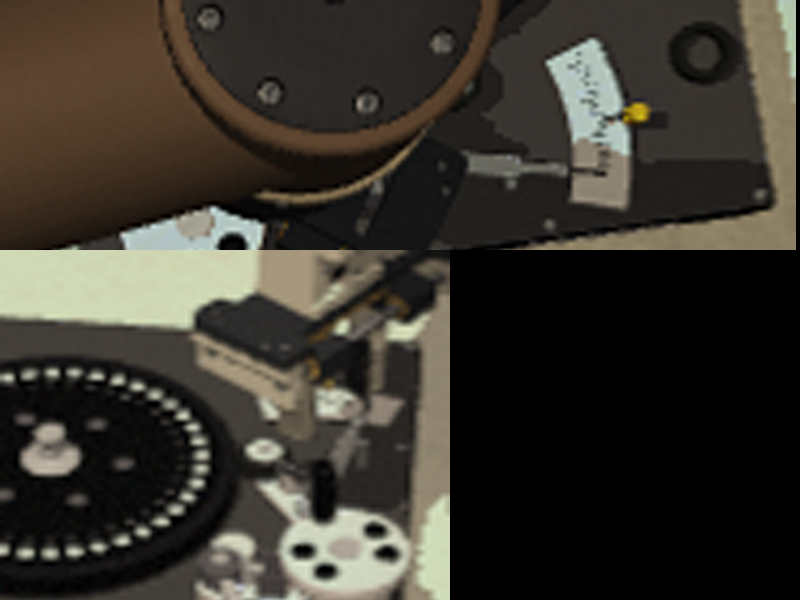

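The top view still shows the sector, with the pointer at about (600,172) and the index at about (612,118). The handle stands under the fingers, so I'll grasp it.

>>> carry_out:
  moves:
    - [0,0,0,0,0,0,60]
    - [0,0,-30,0,0,0,55]
    - [0,0,-60,0,0,0,50]
    - [0,0,-79,0,0,0,45]
    - [0,0,-79,0,0,0,35]
  squeeze: 8

```text
time_s: 5.25
tcp_pos: [0.5087, -0.0555, 0.1618]
eef_rot: [34.9, 89.7, -171.4]
contact_force: [0.9, 0.2, -0.4]
gripper_width: 0.036
```

>>> carry_out:
  moves:
    - [0,0,0,0,0,0,10]
    - [0,0,0,0,0,0,10]
    - [0,0,0,0,0,0,10]
    - [0,0,0,0,0,0,10]

```text
time_s: 5.65
tcp_pos: [0.5112, -0.0561, 0.1658]
eef_rot: [-150.5, 89.9, 3.1]
contact_force: [-1.0, -0.8, 4.1]
gripper_width: 0.0174
```

```bash
python3 - <<'E'
from h import *
st()
E
```

```text
t 5.65 tcp [511.2 -56.1 165.8] x [ 0.002  0.    -1.   ] yawY -116.4 F [-1.  -0.8  4.1] w 17.4 j [ 16.   8. -24.   0. -57.  48.]
```

>>> carry_out:
  moves:
    - [-5,-4,1,0,0,0,10]
    - [-10,-6,1,0,0,0,10]
    - [-16,-8,1,0,0,0,10]
    - [-22,-8,1,0,0,0,10]
    - [-22,-8,1,0,0,0,10]

```text
time_s: 6.15
tcp_pos: [0.4885, -0.0641, 0.1659]
eef_rot: [-129.8, 89.9, 23.8]
contact_force: [0.9, -0.3, -1.8]
gripper_width: 0.0168
```

```bash
python3 - <<'E'
from h import *
st()
E
```

```text
t 6.15 tcp [488.5 -64.1 165.9] x [ 0.001  0.001 -1.   ] yawY -116.4 F [ 0.9 -0.3 -1.8] w 16.8 j [ 15.   6. -27.  -0. -57.  48.]
```

>>> carry_out:
  moves:
    - [-12,2,0,0,0,0,10]
    - [-22,8,0,0,0,0,10]
    - [-30,17,0,0,0,0,10]
    - [-34,29,0,0,0,0,10]
    - [-35,35,0,0,0,0,10]

```text
time_s: 6.65
tcp_pos: [0.4505, -0.0307, 0.1659]
eef_rot: [60.1, 89.7, -146.3]
contact_force: [-9.0, -7.6, 9.4]
gripper_width: 0.017
```

```bash
python3 - <<'E'
from h import *
st()
a=crop(r.capture("side"),265,130,90,110,5,"a.png"); b=crop(r.capture("top"),400,150,75,60,6,"b.png")
cv2.imwrite("pics/ab2.png",np.hstack([a,np.pad(b,((0,a.shape[0]-b.shape[0]),(0,0),(0,0)))[:,:350]]))
E
```

```text
t 6.65 tcp [450.5 -30.7 165.9] x [-0.005 -0.003 -1.   ] yawY -116.4 F [-9.  -7.6  9.4] w 17.0 j [ 21.   2. -31.   0. -57.  42.]
```

View pics/ab2.png

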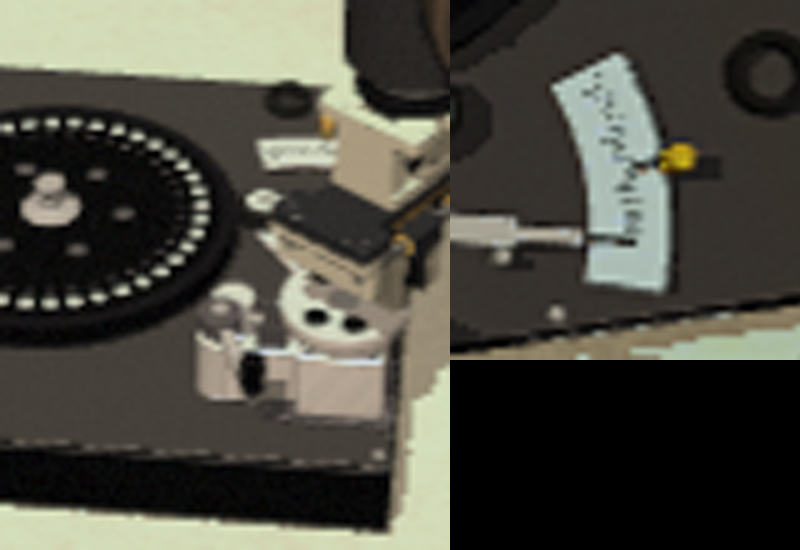

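The wheel has turned about 130°, the lock lever has swung back, and the pointer is still at rest at crop (630,241). The index blade tip is at (640,166).

>>> carry_out:
  moves:
    - [0,10,0,0,0,0,10]
    - [6,20,0,0,0,0,10]
    - [16,28,0,0,0,0,10]
    - [27,32,0,0,0,0,10]
    - [33,33,0,0,0,0,10]

```text
time_s: 7.25
tcp_pos: [0.485, 0.0044, 0.1652]
eef_rot: [15.7, 89.8, 169.3]
contact_force: [-7.2, 4.3, 3.6]
gripper_width: 0.017
```

```bash
cat >> h.py <<'E'
PIV=np.array([.539,-.1502])
A=np.radians(np.arange(-120,-60,.1)) # world direction of pointer
def polar(im,r0,r1,n=30):
    rs=np.linspace(r0,r1,n); X=np.stack([PIV[0]+rs[:,None]*np.cos(A),PIV[1]+rs[:,None]*np.sin(A),np.full((n,len(A)),.09)],-1)
    m=proj("top",X).reshape(n,len(A),2).astype(np.float32)
    g=cv2.cvtColor(im,cv2.COLOR_BGR2GRAY)
    return cv2.remap(g,m[...,0],m[...,1],cv2.INTER_CUBIC).astype(float)
def ptr(im,name=None):
    p=polar(im,.125,.145); a=p.mean(0)/np.maximum(cv2.GaussianBlur(p.mean(0)[None],(0,0),40)[0],1)
    if name: cv2.imwrite(name,cv2.resize(np.clip(polar(im,.10,.19,90),0,255).astype('uint8'),None,fx=1.3,fy=4))
    return a
E
python3 - <<'E'
from h import *
st(); im=r.capture("top"); cv2.imwrite("pics/t_w3.png",im)
ptr(im,"pics/pol.png")
E
```

```text
t 7.25 tcp [485.    4.4 165.2] x [-0.003  0.001 -1.   ] yawY -116.4 F [-7.2  4.3  3.6] w 17.0 j [ 24.   6. -28.  -0. -57.  40.]
```

View pics/pol.png

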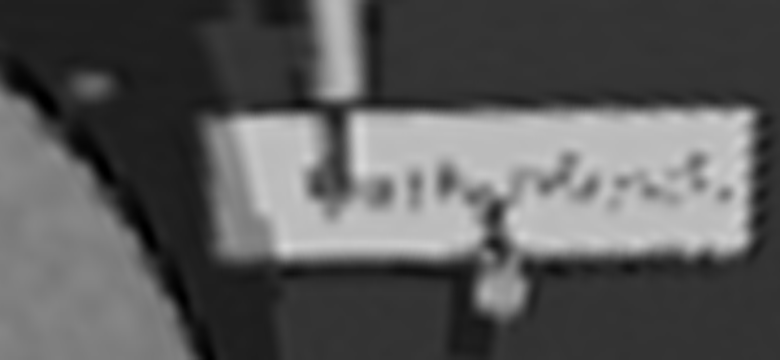

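The polar map (13 px/°) shows the pointer at column ~337 (-94.1°) and the blade at ~493 (-82°). About 12° or 32 mm remains.

```bash
cat >> h.py <<'E'
def dark(im,r0,r1,lo,hi):
    p=polar(im,r0,r1,8).mean(0); d=np.degrees(A); m=(d>lo)&(d<hi); d=d[m]; p=p[m]
    k=p.argmin(); w=np.abs(d-d[k])<2.0; q=np.maximum(np.percentile(p[w],85)-p[w],0); q*=(q>.3*q.max())
    return round((q*d[w]).sum()/q.sum(),2), round(p[k]), round(np.percentile(p,90))
def track(im=None):
    if im is None: im=r.capture("top")
    a=dark(im,.129,.136,-99,-74); b=dark(im,.1535,.159,-86,-78)
    print('ptr',a,'blade',b,'to go mm',round(np.radians(b[0]-a[0])*150,2))
E
python3 - <<'E'
from h import *
for n in("top0","t_w3"): track(cv2.imread(f"pics/{n}.png"))
E
```

```text
ptr (np.float64(-95.48), 48, 158) blade (np.float64(-82.07), 46, 163) to go mm 35.11
ptr (np.float64(-94.28), 48, 189) blade (np.float64(-82.07), 58, 194) to go mm 31.97
```

>>> carry_out:
  moves:
    - [12,-2,0,0,0,0,10]
    - [23,-8,0,0,0,0,10]
    - [31,-18,0,0,0,0,10]
    - [35,-29,0,0,0,0,10]
    - [35,-35,0,0,0,0,10]

```text
time_s: 7.8
tcp_pos: [0.5215, -0.0325, 0.1654]
eef_rot: [58.0, 90.0, -148.5]
contact_force: [-1.0, 0.3, -0.2]
gripper_width: 0.0087
```

```bash
python3 -c "
from h import *
st();track()"
```

```text
t 7.8 tcp [521.5 -32.5 165.4] x [-0. -0. -1.] yawY -116.5 F [-1.   0.3 -0.2] w 8.7 j [ 18.   9. -23.   0. -57.  46.]
ptr (np.float64(-93.73), 37, 189) blade (np.float64(-82.07), 59, 197) to go mm 30.53
```

The handle slipped out of the light grasp: the width is 8.7 mm, and the jaws lay across the motion direction. I'll lift, find the handle again, and regrasp it with the jaws tangential and a firmer squeeze.

>>> carry_out:
  moves:
    - [0,0,35,0,0,0,10]
    - [0,0,70,0,0,0,10]
    - [0,-20,90,0,0,0,40]
    - [0,-60,90,0,0,0,60]
    - [0,-100,90,0,0,0,60]

```text
time_s: 8.35
tcp_pos: [0.5213, -0.132, 0.2568]
eef_rot: [-144.4, 89.9, 9.2]
contact_force: [-0.1, -0.2, -1.1]
gripper_width: 0.0274
```

```bash
python3 - <<'E'
from h import *
st()
a=crop(r.capture("side"),285,150,80,100,5,"a.png"); t=r.capture("top");track(t);b=crop(t,290,150,80,75,5,"b.png")
cv2.imwrite("pics/ab3.png",np.hstack([a,np.pad(b,((0,a.shape[0]-b.shape[0]),(0,0),(0,0)))]))
E
```

```text
t 8.35 tcp [ 521.3 -132.   256.8] x [ 0.002  0.    -1.   ] yawY -116.3 F [-0.1 -0.2 -1.1] w 27.4 j [  7.   6. -14.  -0. -69.  57.]
ptr (np.float64(-86.99), 10, 52) blade (np.float64(-83.57), 13, 50) to go mm 8.95
```

View pics/ab3.png

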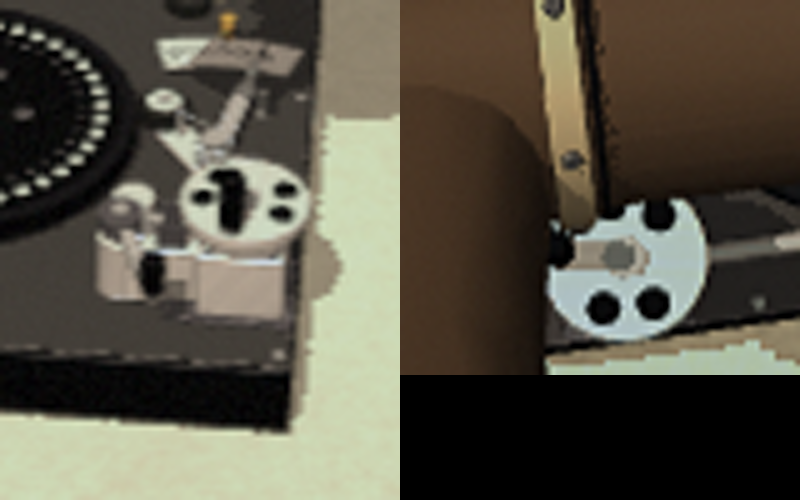

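```bash
python3 - <<'E'
from h import *
g=lambda u,v:(285+u/5-.4,150+v/5-.4); f=lambda u,v:(290+u/5-.4,150+v/5-.4)
for p,z in [((231,203),.181),((231,173),.203),((246,199),.157)]: print(ray("side",[g(*p)],z)[0])
print(ray("top",[f(162,248)],.203)[0], ray("top",[f(225,258)],.157)[0])
for th in (80,90,100,110):
    X=[.487+.035*np.cos(np.radians(th)),-.0305+.035*np.sin(np.radians(th)),.203]; a=proj("side",[X,[X[0],X[1],.16]]); b=proj("top",[X])
    print(th,((a-[285,150]+.4)*5).round(),((b-[290,150]+.4)*5).round())
E
```

```text
[0.4906     0.01003144 0.181     ]
[0.49205738 0.00625972 0.203     ]
[ 0.48722766 -0.02608581  0.157     ]
[0.49101626 0.00230171 0.203     ] [ 0.48970534 -0.03028332  0.157     ]
80 [[230. 171.]
 [228. 221.]] [[159. 244.]]
90 [[239. 173.]
 [237. 223.]] [[158. 256.]]
100 [[248. 173.]
 [246. 224.]] [[159. 268.]]
110 [[258. 173.]
 [255. 224.]] [[162. 280.]]
```

>>> carry_out:
  moves:
    - [-3,13,0,0,0,0.14,60]
    - [-6,27,0,0,0,0.28,60]
    - [-9,40,0,0,0,0.42,60]
    - [-12,54,0,0,0,0.56,60]
    - [-15,67,0,0,0,0.7,60]

```text
time_s: 8.95
tcp_pos: [0.5058, -0.0636, 0.2556]
eef_rot: [-93.0, 90.0, 101.0]
contact_force: [0.1, -1.0, -0.0]
gripper_width: 0.0525
```

>>> carry_out:
  moves:
    - [-3,14,0,0,0,0.14,60]
    - [-6,27,0,0,0,0.28,60]
    - [-9,41,0,0,0,0.42,60]
    - [-12,55,0,0,0,0.56,60]
    - [-15,68,0,0,0,0.7,60]

```text
time_s: 9.45
tcp_pos: [0.4908, 0.0045, 0.2556]
eef_rot: [-150.9, 90.0, 83.2]
contact_force: [-0.1, 0.8, 0.2]
gripper_width: 0.0525
```

>>> carry_out:
  moves:
    - [0,0,0,0,0,0,60]
    - [0,0,-30,0,0,0,55]
    - [0,0,-60,0,0,0,50]
    - [0,0,-90,0,0,0,45]
    - [0,0,-90,0,0,0,35]
  squeeze: 20

```text
time_s: 9.95
tcp_pos: [0.4886, 0.0028, 0.1622]
eef_rot: [-38.8, 89.6, -165.2]
contact_force: [-0.2, -0.0, -0.1]
gripper_width: 0.0359
```

>>> carry_out:
  moves:
    - [0,0,0,0,0,0,10]
    - [0,0,0,0,0,0,10]
    - [0,0,0,0,0,0,10]
    - [0,0,0,0,0,0,10]

```text
time_s: 10.35
tcp_pos: [0.4922, 0.0043, 0.1671]
eef_rot: [151.1, 89.8, 24.9]
contact_force: [-3.3, 2.8, 6.9]
gripper_width: 0.0172
```

```bash
python3 -c "
from h import *
st();track()"
```

```text
t 10.35 tcp [492.2   4.3 167.1] x [ 0.002  0.001 -1.   ] yawY -36.2 F [-3.3  2.8  6.9] w 17.2 j [ 23.   6. -27.  -0. -57. 120.]
ptr (np.float64(-93.78), 54, 190) blade (np.float64(-82.07), 59, 196) to go mm 30.66
```

>>> carry_out:
  moves:
    - [6,-1,0,0,0,-0.14,10]
    - [12,-4,0,0,0,-0.28,10]
    - [17,-7,0,0,0,-0.42,10]
    - [21,-11,0,0,0,-0.56,10]
    - [25,-16,0,0,0,-0.7,10]

```text
time_s: 10.9
tcp_pos: [0.5178, -0.0111, 0.1671]
eef_rot: [-162.5, 89.8, 30.9]
contact_force: [-2.9, 5.1, 6.2]
gripper_width: 0.0171
```

```bash
python3 -c "
from h import *
st();track()"
```

```text
t 10.9 tcp [517.8 -11.1 167.1] x [ 0.003  0.002 -1.   ] yawY -76.6 F [-2.9  5.1  6.2] w 17.1 j [ 20.   8. -24.  -0. -57.  83.]
ptr (np.float64(-91.49), 25, 191) blade (np.float64(-82.07), 60, 198) to go mm 24.66
```

>>> carry_out:
  moves:
    - [3,-5,0,0,0,-0.14,10]
    - [5,-11,0,0,0,-0.28,10]
    - [5,-17,0,0,0,-0.42,10]
    - [5,-23,0,0,0,-0.56,10]
    - [4,-29,0,0,0,-0.7,10]

```text
time_s: 11.45
tcp_pos: [0.5215, -0.0402, 0.1671]
eef_rot: [-120.4, 89.8, 32.8]
contact_force: [-4.1, 8.6, 7.3]
gripper_width: 0.017
```

```bash
python3 -c "
from h import *
st();track()"
```

```text
t 11.45 tcp [521.5 -40.2 167.1] x [ 0.003  0.002 -1.   ] yawY -116.7 F [-4.1  8.6  7.3] w 17.0 j [ 17.   9. -23.  -0. -58.  46.]
ptr (np.float64(-89.98), 56, 188) blade (np.float64(-82.07), 58, 196) to go mm 20.71
```

>>> carry_out:
  moves:
    - [-2,-6,0,0,0,-0.14,10]
    - [-6,-11,0,0,0,-0.28,10]
    - [-10,-15,0,0,0,-0.42,10]
    - [-15,-19,0,0,0,-0.56,10]
    - [-20,-22,0,0,0,-0.7,10]

```text
time_s: 12.0
tcp_pos: [0.5026, -0.0608, 0.1671]
eef_rot: [-78.0, 89.6, 35.2]
contact_force: [0.9, 16.5, 3.5]
gripper_width: 0.0169
```

```bash
python3 -c "
from h import *
st();track()"
```

```text
t 12.0 tcp [502.6 -60.8 167.1] x [ 0.006  0.004 -1.   ] yawY -156.8 F [ 0.9 16.5  3.5] w 16.9 j [ 15.   7. -25.  -0. -57.   8.]
ptr (np.float64(-88.54), 62, 187) blade (np.float64(-82.07), 57, 194) to go mm 16.94
```

>>> carry_out:
  moves:
    - [-6,-1,0,0,0,-0.14,10]
    - [-12,-1,0,0,0,-0.28,10]
    - [-18,-1,0,0,0,-0.42,10]
    - [-24,1,0,0,0,-0.56,10]
    - [-29,3,0,0,0,-0.7,10]

```text
time_s: 12.55
tcp_pos: [0.4745, -0.0595, 0.1673]
eef_rot: [-66.1, 89.6, 7.0]
contact_force: [8.6, 1.1, -3.7]
gripper_width: 0.0168
```

```bash
python3 -c "
from h import *
st();track()"
```

```text
t 12.55 tcp [474.5 -59.5 167.3] x [ 0.007  0.001 -1.   ] yawY 163.1 F [ 8.6  1.1 -3.7] w 16.8 j [ 17.   4. -29.   0. -56. -34.]
ptr (np.float64(-86.98), 46, 185) blade (np.float64(-82.07), 58, 191) to go mm 12.85
```

>>> carry_out:
  moves:
    - [-5,3,0,0,0,-0.14,10]
    - [-10,7,0,0,0,-0.28,10]
    - [-13,12,0,0,0,-0.42,10]
    - [-16,17,0,0,0,-0.56,10]
    - [-18,23,0,0,0,-0.7,10]

```text
time_s: 13.1
tcp_pos: [0.4565, -0.0371, 0.1673]
eef_rot: [-33.9, 89.6, -0.9]
contact_force: [10.1, -5.2, -4.5]
gripper_width: 0.017
```

```bash
python3 -c "
from h import *
st();track()"
```

```text
t 13.1 tcp [456.5 -37.1 167.3] x [ 0.007 -0.    -1.   ] yawY 123.0 F [10.1 -5.2 -4.5] w 17.0 j [ 20.   2. -31.   0. -56. -77.]
ptr (np.float64(-84.54), 50, 184) blade (np.float64(-82.07), 57, 191) to go mm 6.47
```

>>> carry_out:
  moves:
    - [1,6,0,0,0,-0.14,10]
    - [1,12,0,0,0,-0.28,10]
    - [2,17,0,0,0,-0.42,10]
    - [2,17,0,0,0,-0.42,10]

```text
time_s: 13.55
tcp_pos: [0.4569, -0.0204, 0.1671]
eef_rot: [-22.3, 89.8, -13.3]
contact_force: [1.7, -4.4, 6.3]
gripper_width: 0.0166
```

```bash
python3 - <<'E'
from h import *
st();im=r.capture("top");track(im);ptr(im,"pics/pol2.png")
E
```

```text
t 13.55 tcp [456.9 -20.4 167.1] x [ 0.003 -0.001 -1.   ] yawY 99.1 F [ 1.7 -4.4  6.3] w 16.6 j [  22.    3.  -31.    0.  -56. -103.]
ptr (np.float64(-83.72), 59, 186) blade (np.float64(-82.07), 57, 191) to go mm 4.32
```

View pics/pol2.png

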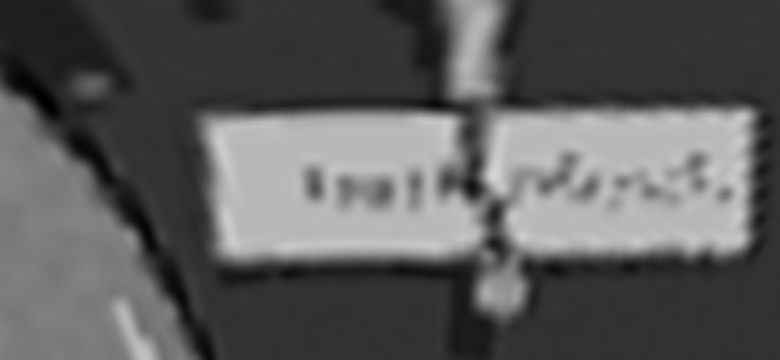

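>>> carry_out:
  moves:
    - [1,4,0,0,0,-0.07,10]
    - [2,7,0,0,0,-0.14,10]
    - [4,10,0,0,0,-0.21,10]
    - [6,13,0,0,0,-0.28,10]
    - [6,13,0,0,0,-0.28,10]

```text
time_s: 14.1
tcp_pos: [0.4628, -0.0081, 0.1671]
eef_rot: [-25.4, 89.8, -32.1]
contact_force: [2.6, -7.5, 6.2]
gripper_width: 0.0172
```

```bash
cat >> h.py <<'E'
def prof(im):
    for r0 in(.126,.129,.132,.135): print(r0,dark(im,r0,r0+.003,-88,-78)[0],end='  ')
    print('tip',dark(im,.143,.147,-86,-79)[0], 'blade',[dark(im,q,q+.003,-86,-78)[0] for q in(.151,.154,.157)])
E
python3 - <<'E'
from h import *
st()
im=r.capture("top"); track(im); prof(im)
E
```

```text
t 14.1 tcp [462.8  -8.1 167.1] x [ 0.003 -0.002 -1.   ] yawY 83.3 F [ 2.6 -7.5  6.2] w 17.2 j [  24.    3.  -30.    0.  -57. -120.]
ptr (np.float64(-83.07), 40, 186) blade (np.float64(-82.07), 58, 192) to go mm 2.62
0.126 -83.47  0.129 -83.11  0.132 -83.05  0.135 -82.97  tip -83.1 blade [np.float64(-82.06), np.float64(-82.13), np.float64(-81.92)]
```

>>> carry_out:
  moves:
    - [2,2,0,0,0,-0.07,10]
    - [4,4,0,0,0,-0.14,10]
    - [7,6,0,0,0,-0.21,10]
    - [9,7,0,0,0,-0.28,10]
    - [9,7,0,0,0,-0.28,10]

```text
time_s: 14.65
tcp_pos: [0.4706, -0.0012, 0.167]
eef_rot: [-44.8, 89.9, -67.5]
contact_force: [-3.7, -4.4, 10.8]
gripper_width: 0.0172
```

```bash
python3 - <<'E'
from h import *
st()
for _ in range(2):
    im=r.capture("top"); track(im); prof(im)
E
```

```text
t 14.65 tcp [470.6  -1.2 167. ] x [ 0.001 -0.001 -1.   ] yawY 67.2 F [-3.7 -4.4 10.8] w 17.2 j [  24.    4.  -29.    0.  -57. -137.]
ptr (np.float64(-82.38), 57, 187) blade (np.float64(-82.07), 59, 193) to go mm 0.81
0.126 -82.67  0.129 -82.38  0.132 -82.43  0.135 -82.36  tip -82.36 blade [np.float64(-82.16), np.float64(-82.14), np.float64(-81.95)]
ptr (np.float64(-82.4), 56, 188) blade (np.float64(-82.08), 59, 193) to go mm 0.84
0.126 -82.7  0.129 -82.38  0.132 -82.42  0.135 -82.36  tip -82.33 blade [np.float64(-82.16), np.float64(-82.16), np.float64(-81.95)]
```

>>> carry_out:
  moves:
    - [1,1,0,0,0,0,10]
    - [3,2,0,0,0,0,10]
    - [3,2,0,0,0,0,10]

```text
time_s: 15.05
tcp_pos: [0.4734, 0.0007, 0.167]
eef_rot: [-54.1, 89.9, -76.8]
contact_force: [-3.1, -5.5, 11.0]
gripper_width: 0.0172
```

>>> carry_out:
  moves:
    - [-1,-1,0,0,0,0,45]
    - [-1,-1,0,0,0,0,45]
    - [-1,-1,0,0,0,0,45]
    - [-1,-1,30,0,0,0,50]
    - [-1,-1,60,0,0,0,50]

```text
time_s: 15.55
tcp_pos: [0.4718, 0.0007, 0.2256]
eef_rot: [-139.1, 89.9, -161.9]
contact_force: [1.2, -0.3, 0.0]
gripper_width: 0.043
```

```bash
python3 - <<'E'
from h import *
st()
im=r.capture("top"); track(im); prof(im)
E
```

```text
t 15.55 tcp [471.8   0.7 225.6] x [-0.002 -0.001 -1.   ] yawY 67.2 F [ 1.2 -0.3  0. ] w 43.0 j [  24.    1.  -24.   -0.  -65. -137.]
ptr (np.float64(-82.25), 61, 192) blade (np.float64(-82.08), 60, 197) to go mm 0.45
0.126 -82.72  0.129 -82.26  0.132 -82.19  0.135 -82.17  tip -81.87 blade [np.float64(-82.12), np.float64(-82.16), np.float64(-81.95)]
```

>>> carry_out:
  moves:
    - [2,2,30,0,0,0.14,50]
    - [15,12,35,0,0,0.28,50]
    - [30,24,35,0,0,0.42,50]
    - [45,36,35,0,0,0.56,50]
    - [61,48,35,0,0,0.7,50]

```text
time_s: 16.1
tcp_pos: [0.534, 0.0495, 0.2605]
eef_rot: [46.0, 90.0, 63.6]
contact_force: [0.4, -0.5, -0.2]
gripper_width: 0.0438
```

>>> carry_out:
  moves:
    - [0,0,0,0,0,0.14,50]
    - [0,0,0,0,0,0.28,50]
    - [0,0,0,0,0,0.42,50]
    - [0,0,0,0,0,0.56,50]
    - [0,0,0,0,0,0.7,50]

```text
time_s: 16.6
tcp_pos: [0.5334, 0.0491, 0.2602]
eef_rot: [103.5, 90.0, 161.2]
contact_force: [-0.1, -0.8, -0.2]
gripper_width: 0.0438
```

>>> carry_out:
  moves:
    - [0,0,0,0,0,0.14,50]
    - [0,0,0,0,0,0.28,50]
    - [0,0,0,0,0,0.42,50]
    - [0,0,0,0,0,0.56,50]
    - [0,0,0,0,0,0.7,50]

```text
time_s: 17.1
tcp_pos: [0.5334, 0.049, 0.2602]
eef_rot: [55.9, 90.0, 153.7]
contact_force: [0.8, -0.0, -0.4]
gripper_width: 0.044
```

```bash
python3 - <<'E'
from h import *
st()
for p in [(285+151/5-.4,150+271/5-.4),(265+252/5-.4,130+371/5-.4)]:
    print(ray("side",[p],.149)[0])
im=r.capture("side"); crop(im,285,150,80,100,5,"s5.png")
E
```

```text
t 17.1 tcp [533.4  49.  260.2] x [-0.  0. -1.] yawY -172.2 F [ 0.8 -0.  -0.4] w 44.0 j [ 26.   6. -14.  -0. -70. -18.]
[0.53418773 0.05357771 0.149     ]
[0.53354927 0.05341801 0.149     ]
```

View pics/s5.png

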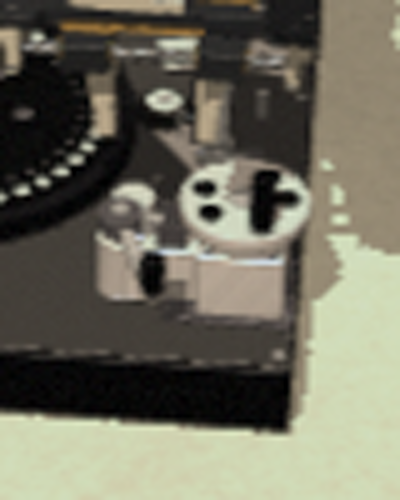

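The lever grip is at crop (152,271), which gives world (534,53.5) at the slack stop. The handle is well clear, so I'll descend with the fingers straddling the grip.

>>> carry_out:
  moves:
    - [0,4,-35,0,0,0,50]
    - [0,4,-70,0,0,0,50]
    - [0,4,-100,0,0,0,50]
    - [0,4,-117,0,0,0,50]
    - [0,4,-117,0,0,0,35]
  squeeze: 5

```text
time_s: 17.65
tcp_pos: [0.5317, 0.0523, 0.1408]
eef_rot: [101.6, 89.7, -161.1]
contact_force: [-0.7, 0.0, 0.5]
gripper_width: 0.04
```

>>> carry_out:
  moves:
    - [0,0,0,0,0,0,28]
    - [0,0,0,0,0,0,28]
    - [0,0,0,0,0,0,28]

```text
time_s: 17.95
tcp_pos: [0.5342, 0.0532, 0.1448]
eef_rot: [-74.2, 89.9, 23.2]
contact_force: [-0.0, 0.4, 1.1]
gripper_width: 0.0252
```

```bash
cat >> h.py <<'E'
def force(n=6):
    F=[];P=[]
    for _ in range(n):
        r.capture("top"); s=r.get_state(); F.append(s['contact_force']);P.append(s['tcp_pos'])
    F=np.mean(F,0);p=np.mean(P,0)*1e3; g=p[:2]-[572.7,-18.7]; th=np.arctan2(g[1],g[0]); t=np.array([-np.sin(th),np.cos(th)])
    print('t',s['time_s'],'p',p.round(1),'F',F.round(2),'std',np.std(F).round(1),'dir',np.degrees(th).round(1),'R',np.linalg.norm(g).round(1),'Ftan(ccw on tool)',round(F[:2]@t,2),'w',s['gripper_width'])
E
python3 -c "
from h import *
force();track()"
```

```text
t 18.25 p [533.7  53.  144.2] F [ 0.03 -0.35 -0.14] std 0.2 dir 118.5 R 81.6 Ftan(ccw on tool) 0.14 w 0.024326046381158248
ptr (np.float64(-82.42), 68, 198) blade (np.float64(-82.21), 64, 204) to go mm 0.55
```

>>> carry_out:
  moves:
    - [3,1,0,0,0,0,28]
    - [5,2,0,0,0,0,28]
    - [8,4,0,0,0,0,28]
    - [10,5,0,0,0,0,28]
    - [13,6,0,0,0,0,28]

```text
time_s: 18.8
tcp_pos: [0.5445, 0.0584, 0.1431]
eef_rot: [95.5, 89.8, -167.1]
contact_force: [-8.1, 1.1, 5.8]
gripper_width: 0.0245
```

```bash
python3 -c "
from h import *
st();force(2)"
```

```text
t 18.8 tcp [544.5  58.4 143.1] x [-0.004 -0.001 -1.   ] yawY -172.6 F [-8.1  1.1  5.8] w 24.5 j [ 27.  13. -22.  -0. -56. -19.]
t 18.9 p [545.1  58.7 143.1] F [-6.07  1.2   3.96] std 4.2 dir 109.6 R 82.2 Ftan(ccw on tool) 5.31 w 0.024570812123509648
```

>>> carry_out:
  moves:
    - [1,0,0,0,0,0,28]
    - [3,1,0,0,0,0,28]
    - [4,1,0,0,0,0,28]

```text
time_s: 19.2
tcp_pos: [0.5485, 0.0601, 0.1429]
eef_rot: [82.5, 89.8, 179.9]
contact_force: [-8.4, 4.6, 4.2]
gripper_width: 0.0246
```

```bash
python3 -c "
from h import *
st();force(2)"
```

```text
t 19.2 tcp [548.5  60.1 142.9] x [-0.004  0.    -1.   ] yawY -172.6 F [-8.4  4.6  4.2] w 24.6 j [ 27.  13. -21.  -0. -56. -19.]
t 19.3 p [548.6  60.1 142.9] F [-7.35  3.54  3.6 ] std 5.1 dir 107.0 R 82.4 Ftan(ccw on tool) 5.99 w 0.024582139844981338
```

>>> carry_out:
  moves:
    - [1.5,0.4,0,0,0,0,28]
    - [3,0.7,0,0,0,0,28]
    - [4.5,1,0,0,0,0,28]
    - [6,1.2,0,0,0,0,28]

```text
time_s: 19.7
tcp_pos: [0.5541, 0.0615, 0.1425]
eef_rot: [78.8, 89.7, 176.3]
contact_force: [-8.3, 5.0, 2.2]
gripper_width: 0.0248
```

```bash
python3 -c "
from h import *
st();force(3)"
```

```text
t 19.7 tcp [554.1  61.5 142.5] x [-0.005  0.    -1.   ] yawY -172.6 F [-8.3  5.   2.2] w 24.8 j [ 26.  14. -21.  -0. -56. -19.]
t 19.85 p [554.4  61.5 142.5] F [-7.03  5.07  1.37] std 5.1 dir 102.9 R 82.3 Ftan(ccw on tool) 5.73 w 0.02446574065250894
```

>>> carry_out:
  moves:
    - [1.5,1,0,0,0,0,28]
    - [3,1.5,0,0,0,0,28]
    - [4.5,2,0,0,0,0,28]
    - [6,2,0,0,0,0,28]

```text
time_s: 20.25
tcp_pos: [0.5602, 0.0634, 0.1425]
eef_rot: [80.1, 89.7, 177.5]
contact_force: [-7.4, 3.6, 1.2]
gripper_width: 0.0242
```

```bash
python3 -c "
from h import *
st();force(3)"
```

```text
t 20.25 tcp [560.2  63.4 142.5] x [-0.005  0.    -1.   ] yawY -172.6 F [-7.4  3.6  1.2] w 24.2 j [ 26.  14. -20.  -0. -56. -19.]
t 20.4 p [560.5  63.5 142.5] F [-6.33  4.46  1.44] std 4.5 dir 98.4 R 83.1 Ftan(ccw on tool) 5.61 w 0.0248997713150603
```

>>> carry_out:
  moves:
    - [1.5,0.5,0,0,0,0,28]
    - [3,0.8,0,0,0,0,28]
    - [4.5,1,0,0,0,0,28]
    - [6,1.2,0,0,0,0,28]
    - [7,1.3,0,0,0,0,28]

```text
time_s: 20.9
tcp_pos: [0.5674, 0.0648, 0.1424]
eef_rot: [78.6, 89.7, 176.0]
contact_force: [-6.7, 4.2, 1.0]
gripper_width: 0.0245
```

```bash
python3 -c "
from h import *
st();force(3)"
```

```text
t 20.9 tcp [567.4  64.8 142.4] x [-0.004  0.    -1.   ] yawY -172.6 F [-6.7  4.2  1. ] w 24.5 j [ 26.  15. -19.  -0. -56. -19.]
t 21.05 p [567.6  64.8 142.4] F [-6.38  4.25  0.27] std 4.4 dir 93.5 R 83.7 Ftan(ccw on tool) 6.11 w 0.024709765212833485
```

>>> carry_out:
  moves:
    - [1.5,0.5,0,0,0,0,28]
    - [3,0.5,0,0,0,0,28]
    - [4.5,0.5,0,0,0,0,28]
    - [6,0.5,0,0,0,0,28]
    - [6,0.5,0,0,0,0,28]

```text
time_s: 21.55
tcp_pos: [0.5737, 0.0653, 0.1424]
eef_rot: [79.4, 89.8, 176.8]
contact_force: [-4.7, 4.1, 0.3]
gripper_width: 0.0246
```

```bash
python3 -c "
from h import *
st();force(3)"
```

```text
t 21.55 tcp [573.7  65.3 142.4] x [-0.004  0.    -1.   ] yawY -172.6 F [-4.7  4.1  0.3] w 24.6 j [ 26.  16. -18.  -0. -56. -18.]
t 21.7 p [573.7  65.3 142.4] F [-5.75  3.84 -0.7 ] std 3.9 dir 89.3 R 84.0 Ftan(ccw on tool) 5.79 w 0.0247344692168399
```

>>> carry_out:
  moves:
    - [1.5,0,0,0,0,0,28]
    - [3,0,0,0,0,0,28]
    - [4.5,0,0,0,0,0,28]
    - [6,-0.2,0,0,0,0,28]
    - [7,-0.2,0,0,0,0,28]

```text
time_s: 22.2
tcp_pos: [0.5806, 0.0651, 0.1424]
eef_rot: [78.3, 89.8, 175.7]
contact_force: [-6.9, 4.7, 0.8]
gripper_width: 0.0243
```

```bash
python3 -c "
from h import *
st();force(3)"
```

```text
t 22.2 tcp [580.6  65.1 142.4] x [-0.004  0.    -1.   ] yawY -172.6 F [-6.9  4.7  0.8] w 24.3 j [ 25.  16. -17.  -0. -57. -18.]
t 22.35 p [580.7  65.1 142.4] F [-5.86  3.65 -0.23] std 3.9 dir 84.5 R 84.2 Ftan(ccw on tool) 6.19 w 0.024376063123460363
```

```bash
cat >> h.py <<'E'
def lock(n=3):
    F=[];p=[]
    for _ in range(n):
        r.capture("top"); s=r.get_state(); F.append(s['contact_force']);p.append(s['tcp_pos'])
    sd=np.std(F,0); F=np.mean(F,0);p=np.mean(p,0)*1e3-[572.7,-18.7,0]; j=np.array([.99,.13]); off=s['gripper_width']*500-9
    th=np.arctan2(80,p[0]-off*.99)
    gx=p[0]-off; g=np.array([gx,np.sqrt(6400-gx**2)]); c=g-9*j
    print('t',round(s['time_s'],2),'grip dir',np.degrees(np.arctan2(g[1],g[0])).round(1),'pad off y',(p[1]-g[1]).round(1),'F',F.round(2),sd.round(1),'Fgrip',round(-(c[0]*F[1]-c[1]*F[0])/80,2))
E
python3 -c "
from h import *
lock()"
```

```text
t 22.5 grip dir 86.7 pad off y 3.9 F [-5.6   3.52 -0.19] [0.1 0.4 0.2] Fgrip -5.32
```

>>> carry_out:
  moves:
    - [1.5,-0.5,0,0,0,0,28]
    - [3,-1,0,0,0,0,28]
    - [4.5,-1.5,0,0,0,0,28]
    - [6,-2,0,0,0,0,28]
    - [6,-2,0,0,0,0,28]

```text
time_s: 23.0
tcp_pos: [0.5867, 0.063, 0.1423]
eef_rot: [81.4, 89.8, 178.9]
contact_force: [-5.4, 3.0, -0.4]
gripper_width: 0.0248
```

```bash
python3 -c "
from h import *
lock()"
```

```text
t 23.15 grip dir 82.3 pad off y 2.4 F [-5.44  3.14 -0.64] [0.5 0.4 0.2] Fgrip -5.38
```

>>> carry_out:
  moves:
    - [1.5,-0.5,0,0,0,0,28]
    - [3,-1,0,0,0,0,28]
    - [4.5,-1.5,0,0,0,0,28]
    - [6,-2,0,0,0,0,28]
    - [6,-2,0,0,0,0,28]

```text
time_s: 23.65
tcp_pos: [0.5928, 0.061, 0.1424]
eef_rot: [81.2, 89.8, 178.7]
contact_force: [-4.8, 3.1, -0.4]
gripper_width: 0.0241
```

```bash
python3 -c "
from h import *
lock()"
```

```text
t 23.8 grip dir 77.8 pad off y 1.5 F [-4.48  2.86 -0.99] [0.3 0.6 0.4] Fgrip -4.6
```

>>> carry_out:
  moves:
    - [1.5,-0.5,0,0,0,0,28]
    - [3,-1,0,0,0,0,28]
    - [4.5,-1.5,0,0,0,0,28]
    - [6,-2,0,0,0,0,28]
    - [6,-2,0,0,0,0,28]

```text
time_s: 24.3
tcp_pos: [0.5987, 0.059, 0.1423]
eef_rot: [80.4, 89.8, 177.8]
contact_force: [-5.4, 3.8, 0.5]
gripper_width: 0.0245
```

```bash
python3 -c "
from h import *
lock();track()"
```

```text
t 24.45 grip dir 73.6 pad off y 1.0 F [-5.12  3.54 -0.44] [0.4 0.1 0.5] Fgrip -5.44
ptr (np.float64(-81.89), 51, 148) blade (np.float64(-81.87), 53, 152) to go mm 0.05
```

>>> carry_out:
  moves:
    - [1.5,-0.5,0,0,0,0,28]
    - [3,-1,0,0,0,0,28]
    - [4.5,-1.5,0,0,0,0,28]
    - [6,-2,0,0,0,0,28]
    - [6,-2,0,0,0,0,28]

```text
time_s: 25.0
tcp_pos: [0.6044, 0.0571, 0.1422]
eef_rot: [79.2, 89.7, 176.6]
contact_force: [-6.0, 4.8, 0.4]
gripper_width: 0.0248
```

```bash
python3 -c "
from h import *
lock();track()"
```

```text
t 25.15 grip dir 69.3 pad off y 1.0 F [-6.    4.   -0.02] [0.2 0.5 0.3] Fgrip -6.49
ptr (np.float64(-81.89), 52, 198) blade (np.float64(-81.87), 54, 152) to go mm 0.05
```

>>> carry_out:
  moves:
    - [1,-0.4,0,0,0,0,28]
    - [2,-0.8,0,0,0,0,28]
    - [3,-1.1,0,0,0,0,28]
    - [3,-1.1,0,0,0,0,28]

```text
time_s: 25.6
tcp_pos: [0.6071, 0.0561, 0.1422]
eef_rot: [78.5, 89.7, 175.9]
contact_force: [-7.1, 5.9, 0.6]
gripper_width: 0.0246
```

```bash
python3 -c "
from h import *
lock();track()"
```

```text
t 25.75 grip dir 67.0 pad off y 1.2 F [-7.22  4.79  0.26] [0.2 0.2 0.7] Fgrip -7.88
ptr (np.float64(-81.89), 52, 198) blade (np.float64(-81.87), 54, 152) to go mm 0.05
```

>>> carry_out:
  moves:
    - [1,-0.4,0,0,0,0,28]
    - [2,-0.8,0,0,0,0,28]
    - [2.8,-1.1,0,0,0,0,28]
    - [2.8,-1.1,0,0,0,0,28]

```text
time_s: 26.2
tcp_pos: [0.6098, 0.055, 0.1421]
eef_rot: [78.2, 89.7, 175.6]
contact_force: [-7.8, 5.2, 1.0]
gripper_width: 0.0247
```

```bash
python3 -c "
from h import *
lock(5);track()"
```

```text
t 26.45 grip dir 65.0 pad off y 1.3 F [-7.7   5.13  0.84] [0.5 0.6 0.5] Fgrip -8.46
ptr (np.float64(-81.89), 52, 199) blade (np.float64(-81.87), 54, 153) to go mm 0.05
```

>>> carry_out:
  moves:
    - [0.8,-0.3,0,0,0,0,28]
    - [1.6,-0.7,0,0,0,0,28]
    - [1.6,-0.7,0,0,0,0,28]

```text
time_s: 26.8
tcp_pos: [0.6112, 0.0544, 0.1421]
eef_rot: [78.8, 89.7, 176.3]
contact_force: [-8.2, 4.2, 1.5]
gripper_width: 0.0245
```

```bash
python3 -c "
from h import *
lock(8);track()"
```

```text
t 27.2 grip dir 63.9 pad off y 1.2 F [-8.25  4.57  0.83] [0.4 0.3 0.4] Fgrip -8.79
ptr (np.float64(-81.89), 52, 201) blade (np.float64(-81.87), 55, 153) to go mm 0.05
```

>>> carry_out:
  moves:
    - [0.5,-0.2,0,0,0,0,28]
    - [1,-0.5,0,0,0,0,28]
    - [1,-0.5,0,0,0,0,28]

```text
time_s: 27.55
tcp_pos: [0.6121, 0.0539, 0.1421]
eef_rot: [77.7, 89.7, 175.1]
contact_force: [-8.6, 4.7, 0.6]
gripper_width: 0.0245
```

```bash
python3 -c "
from h import *
lock(8)"
```

```text
t 27.95 grip dir 63.1 pad off y 1.3 F [-8.7   5.1   1.04] [0.5 0.4 0.4] Fgrip -9.37
```

>>> carry_out:
  moves:
    - [-2,1,0,0,0,0,40]
    - [-4,1.5,0,0,0,0,50]
    - [-6,2,0,0,0,0,50]
    - [-6,2,0,0,0,0,50]
    - [-6,2,0,0,0,0,50]

```text
time_s: 28.45
tcp_pos: [0.609, 0.0552, 0.1437]
eef_rot: [-88.1, 90.0, 9.3]
contact_force: [0.5, -0.2, -0.3]
gripper_width: 0.044
```

>>> carry_out:
  moves:
    - [0,0,25,0,0,0,50]
    - [0,0,60,0,0,0,50]
    - [0,0,100,0,0,0,50]
    - [0,0,130,0,0,0,50]
    - [0,0,130,0,0,0,50]

```text
time_s: 28.95
tcp_pos: [0.6112, 0.0554, 0.279]
eef_rot: [-85.5, 89.5, 12.0]
contact_force: [-0.6, 0.4, 0.2]
gripper_width: 0.0435
```

```bash
python3 - <<'E'
from h import *
st(); im=r.capture("top"); track(im); prof(im); s=r.capture("side")
a=crop(s,285,150,80,100,5,"a.png"); p=cv2.cvtColor(cv2.resize(np.clip(polar(im,.10,.19,90)[:,100:500],0,255).astype('uint8'),None,fx=1,fy=4),cv2.COLOR_GRAY2BGR)
cv2.imwrite("pics/fin.png",np.hstack([a,np.pad(p,((0,a.shape[0]-p.shape[0]),(0,0),(0,0)))]))
E
```

```text
t 28.95 tcp [611.2  55.4 279. ] x [ 0.008  0.002 -1.   ] yawY -172.5 F [-0.6  0.4  0.2] w 43.5 j [ 23.  13.  -3.   0. -73. -16.]
ptr (np.float64(-81.89), 57, 159) blade (np.float64(-81.87), 59, 165) to go mm 0.05
0.126 -82.14  0.129 -81.95  0.132 -81.84  0.135 -81.98  tip -81.85 blade [np.float64(-81.8), np.float64(-81.9), np.float64(-81.87)]
```

View pics/fin.png

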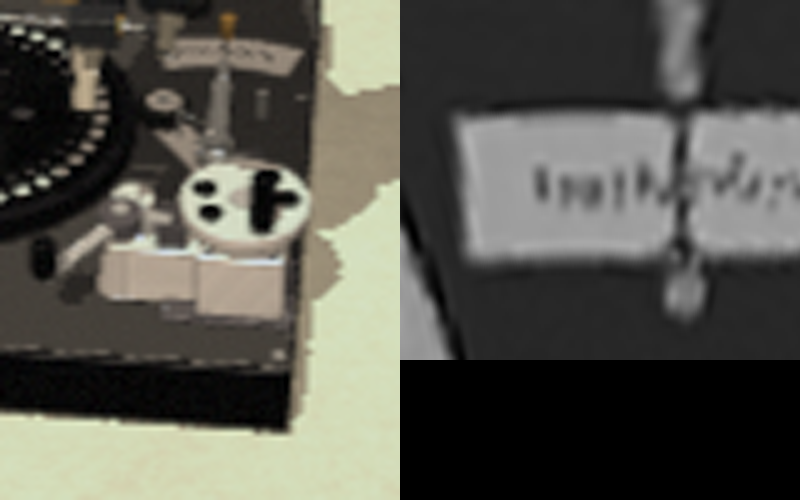

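The pointer at column ~683 lines up with the blade at ~683. The lock lever has swung in to (45,258) and stays there, and the gripper is clear above. I'll hand in now.

```bash
python3 -c "
from h import *
r.close_job()"
```

```text
the job is handed in; nothing more can be done
```

I freed the lock, wound the handwheel until the pointer lined up with the set index, swung the lock home and handed the job in at about 29 s of the 72 s allowed.

**What I did**
- I swung the locking lever back to its slack stop.
- I wound the handwheel clockwise in two grasps. The first, at 8 N, slipped off the handle partway; the second, at 20 N, held.
- I then swung the lock in: it bit at about 71° (world direction of the grip), and I pressed it to an estimated 9.4 N at the grip, released it and lifted clear.

**Last checks**
- **Pointer:** it measured about 0.05 mm from the index after locking. An earlier reading under different lighting gave 0.45 mm, so the error is probably under 1 mm, inside the 2.5 mm limit. It never read past the index.
- **Lock:** the lever stayed where I left it. The grip force depends on where I assume the finger touched: another calculation came out up to about 0.6 N higher, and free-sliding readings up to 1 N under the stated 5.6 N. I could not measure the shoe force directly.
- **Robot:** it was touching nothing at the end, with contact forces under 1 N.
- **Bystanders:** I did not check the loose objects again before handing in. No contact with them was planned and no force reading suggested any.

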